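# Refit cover and tension knob on a label printer unit

## Task

Lay the blue cover plate flat and square on top of the grey printer unit, centred so that the shaft stands through its hole and it overhangs evenly on all sides, and let go of it. Then take the yellow knob, turn it so that the flat in its socket matches the flat of the D-shaped shaft, push it fully onto the shaft and press the shaft all the way down against its spring. Finish while still holding the knob pressed down, and leave the other things on the bench undisturbed.

Things in the scene. Friction and masses are not known exactly. Their poses are not given: they have to be found in the camera images.
- module: the grey printer tension unit, bolted down: a box-shaped housing 92 (x) x 52 (y) mm, its flat top 60 mm above the bench, on a dark foot plate 130 x 84 x 8 mm. Origin: centre of its underside, z up, x along its length.
- module_top (a point): centre of the housing's flat top face (60 mm above the bench), on the shaft's axis; axes as those of the unit. The cover's origin belongs here. A brass bush flange sits on it, 30 mm across and 3 mm high (a 23 mm collar reaches 5 mm), from which the shaft stands up; a white tick on the flange marks the side of the shaft's flat.
- shaft_tip (a point): centre of the upper end of the steel D-shaft, z up along the shaft; x points out of the flat. The shaft is 16 mm in diameter, its one flat (red) 4 mm from the axis, its top 3 mm chamfered. The tip stands 34 mm above the housing's top when not pressed. The shaft cannot turn; its angle on the unit varies.
- shaft (a joint): how far the shaft is pressed down, in m: 0 up, 0.008 fully down (hard stop). A spring pushes it back up: about 3 N at the start of the travel, about 9 N at the end.
- cover: blue cover plate 100 (x) x 60 (y) x 8 mm, about 110 g, with a 38 mm round hole in the middle and white dial marks on its top. Origin: centre of its underside, z up, x along its length. It starts flat on the foam rest, underside 20 mm above the bench. On the unit, either way round, it overhangs the housing by 4 mm all round.
- rest: black foam rest, fixed, 84 (x) x 44 (y) x 20 mm, under the cover at the start. Origin: centre of its underside.
- knob: yellow knob, about 70 g, standing socket-down on the bench. Origin: centre of its underside, z up. A round skirt 48 mm across and 20 mm high; on it a bar grip 44 mm long (x), 14 mm thick (y), 30 mm high, its top 50 mm above the origin. A black pointer on the bar's top and end marks the +x side. It fits the shaft only when its x points the same way as the shaft tip's x.
- knob_seat (a point): centre of the ceiling of the D-shaped socket in the knob's underside, 15 mm above the knob's origin; it meets the shaft tip when the knob is fully on. Axes as those of the knob. The socket is 15 mm deep and 18.6 mm in diameter, its flat 5.2 mm from the axis on the +x (pointer's) side: about 1.2 mm of play round the shaft.
- screwdriver: bystander: screwdriver with a red handle, lying. Origin under its middle.
- mouse: bystander: cream computer mouse, 105 x 58 x 33 mm. Origin: centre of its underside.
- scanner: bystander: black hand barcode scanner, lying, about 190 x 66 x 45 mm. Origin under its middle.
- label_roll: bystander: roll of white labels, 90 mm across, 50 mm high, standing on its end. Origin: centre of its underside.
- grease_jar: bystander: small jar with a blue cap, 56 mm across, 60 mm high. Origin: centre of its underside.
- carton: bystander: small cardboard box 90 x 70 x 45 mm. Origin: centre of its underside.

How it is judged (in metres and radians):
On the way, in this order (a step that is already met when the one before it is completed fails the run):
1. the cover lies flat, centred and square on the unit, released, while the knob is still off the shaft (horizontal distance between cover and module_top below 0.004 m and z of cover in the frame of module_top between -0.002 and 0.002 m and angle between cover's own z axis and vertical below 0.04 rad and angle between the x axis of cover and the x axis of module_top, either way round below 0.1 rad and contact force between the fingers and cover below 0.2 N and linear speed of cover below 0.02 m/s and distance between knob_seat and shaft_tip above 0.03 m), for 0.2 s.
2. the knob is fully on the shaft and the fingers press it down (distance between knob_seat and shaft_tip below 0.003 m and angle between knob's own z axis and vertical below 0.1 rad and value of joint shaft above 0.0055 m and contact force between the fingers and knob above 1 N), for 0.3 s.
At the end, for the whole second after the job is handed in: The knob is fully on the D-shaft (socket ceiling within 3 mm of the shaft's tip, upright within 0.1 rad), the fingers are holding it and keep the shaft pressed down by more than 5.5 of its 8 mm; the cover lies on the unit, released and at rest, centred within 4 mm, within 0.1 rad of square and flat (all of step 2 and horizontal distance between cover and module_top below 0.004 m and z of cover in the frame of module_top between -0.002 and 0.002 m and angle between cover's own z axis and vertical below 0.04 rad and angle between the x axis of cover and the x axis of module_top, either way round below 0.1 rad and contact force between the fingers and cover below 0.2 N and linear speed of cover below 0.02 m/s); the arm keeps its last pose, push and grip.
It fails at once if a bystander (screwdriver, mouse, scanner, label roll, jar or carton) is moved by more than 3 cm (distance of any of screwdriver, mouse, scanner, label_roll, grease_jar, carton from where it was at the start of the episode above 0.03 m).
It also fails if it takes over 56 s, if anything falls off the work surface, if the arm or the gripper's body presses on something with over 40 N, if the wrist force passes 120 N, or if a joint passes its speed limit or range.

## Robot

A 6-joint arm with a two-finger parallel gripper is mounted at the origin on the work surface. World frame = base frame: x ahead of the robot, y to its left, z up, the work surface at z = 0. Lengths are in mm, angles in rad, forces in N, time in s.
With the tool pointing down it reaches from about 350 to 875 mm from the base axis. Payload 4.2 kg.
Tool frame: the origin (TCP) lies on the mounting face of the last link; the fingertips stand 173 mm ahead of it and the grasp point (between the pads) lies grip_point_offset ahead of it (grip_point_offset is the distance from the TCP to the grasp point, in mm); z points along the fingers, y is the line along which they close (so a half turn about z gives the same grasp; the last joint's range is limited). The gripper opens to 85 mm and grips with 20 to 120 N. Pads are 22 mm wide; open, the fingers measure 114 mm over their backs; the gripper's body (76 mm by 85 mm) begins 54 mm behind the grasp point. The pads swing forward as they close: fully open they stand 13 mm farther back than shut.
Start: joints at [1.514, 0.385, 0.008, 0, -1.194, -0.259], TCP at [194.078, 594.082, 404.712] pointing down, gripper open.
Joint ranges: [-3.14, 3.14], [-1.21, 2.06], [-1.07, 1.41], [-3.16, 2.05], [-2.99, -0.16], [-3.1, 3.1]. Speed limits (rad/s): [2.79, 2.79, 3.14, 3.14, 3.14, 3.14].

## Interface

Orientations are given as a unit quaternion [x, y, z, w].
In Python, from bench import read_state, get_image, job_done, recognise, place_of, grip_point_offset gives the robot as it stands. The module is installed in compiled form; this text tells all that it offers.
- The arm moves only by the tool carry_out, never from a script. Its arguments are lists of equal length, an entry for each row: "slide": the shift along the tool's x, y, z in m, a list of three; "roll": the turn about the tool's z in degrees; "claw": the finger opening in m, from 0 to 0.0854. A call has 1 to 8 rows; each row is the pose to reach, as a shift and turn from the pose commanded when the call began, along the tool's axes at that moment; what a row does not reach only later rows make up. A row lasts 1/8 s, in which the tool goes at most 62.5 mm and 10.7 degrees, less where a joint would pass 70% of its speed; a pose out of reach is approached as far as the arm can. A call with a gripper value outside its range is refused whole. The fingers move at their own pace and stop on an object; the grip force is fixed at half the most. Time passes only in rows, so rows that repeat a pose let the fingers close. It gives the time, the measured TCP pose, the force, the opening and the grip force at its end, in the units of the state.
- read_state(): the state, without advancing time (a new reading comes with each control period).
- get_image(name): name is "side" or "top" or "wrist"; returns a dict with "img" (420x560x3 uint8, red, green, blue), "z_map" (420x560 float32, mm along the optical axis (not along the pixel's ray), 0 where there is no reading), "mtx" (3x3 intrinsics, pixels), "world_from_camera" (4x4, takes a point from camera to world coordinates); the wrist camera has in their place "T_tool_cam" (4x4, takes a point from camera to tool coordinates, whose origin is the TCP and whose axes are the flange's). Camera axes: x right, y up, looking along -z (the intrinsics and any distortion apply to the point x, -y, -z); pixel columns grow to the right and rows downward; lengths in mm; the calibration is good to about 2 mm. The wrist camera is an equidistant fisheye: a pixel r from the principal point sees the ray r / f radians off the axis. A picture is of the moment at which its call begins: read the wrist's pose just before it.
- job_done(): hands the job in; it is judged then, once.
Trained networks look in a picture, given as the dict that the camera call returned (one of the last four; its "shot" number tells which), for a name from the list of things; names that differ only in an ending like _2 or _b are one class to them, and where a whole thing is asked for, a point or a joint stands for the part that bears it (a point fixed in the world has none). Each returns a list of dicts, best first, with "conf" (0 to 1); they miss things now and then, are a little off and sometimes report something else, mostly with a low value. They report only what shows in the picture. A call takes as long as a camera call.
- recognise(picture, thing): "at" ([column, row] in pixels, amid what is visible of it).
- place_of(picture, thing): "at" ([column, row] in pixels: a listed point, or the origin of a listed thing).
The state is a dict: "clock": time; "joints": joint angles; "joint_vel": joint speeds; "joint_efforts": joint torques, N m; "position": TCP position; "ee_rot": TCP orientation; "contact_force": force on the tool from outside, world axes, zero at the start; "wrist_torque": the same for the moment, N m; "gripper_width": finger opening in mm; "grasp_force": force on a finger pad.
Only numpy, scipy, OpenCV 4.12 (cv2) and the standard library are available. Lean on these libraries where they do the work, as an engineer would, in place of code of your own. Each camera call takes 0.05 s, during which the arm holds its last target. There are 200 camera calls.

## Working session

There is one attempt and no reset: what is moved stays moved. The work goes in short steps, Python scripts to look and compute and a tool call to move; the robot and the scene stay as the last step left them, time stands still between calls to the robot, and variables do not carry over. Pictures are saved under pics/ and viewed, at most 10 in all, crops included, and the job is handed in when it is done.

Besides the shell and the picture viewer there is one more tool, called after ">>>" by a JSON object that holds its "fn" and its "kwargs", one argument or row to a line. carry_out: Moves the arm, as the interface text tells. Its arguments: {"type":"object","properties":{"slide":{"type":"array"},"roll":{"type":"array"},"claw":{"type":"array"}},"required":["slide","roll","claw"]}

```bash
mkdir -p pics; cat > h.py <<'E'
import numpy as np, cv2
from scipy.spatial.transform import Rotation as R
from bench import *
def cloud(p):
    z=p["z_map"].astype(float);K=p["mtx"];v,u=np.mgrid[0:z.shape[0],0:z.shape[1]]
    X=np.stack([(u-K[0,2])/K[0,0]*z,-(v-K[1,2])/K[1,1]*z,-z,np.ones_like(z)],-1)
    W=(X@p["world_from_camera"].T)[...,:3]; W[z==0]=np.nan; return W
def save(p,n): cv2.imwrite("pics/"+n,p["img"][...,::-1])
E
python3 - <<'E'
from h import *
s=read_state();print(s["position"],s["ee_rot"],s["clock"],s["gripper_width"],grip_point_offset)
for n in ["top","side"]:
    p=get_image(n);save(p,n+"0.png");W=cloud(p)
    print(n,p["mtx"].round(1).tolist(),p["world_from_camera"].round(3).tolist(),[k for k in p])
    for t in ["module","module_top","shaft_tip","cover","knob","knob_seat","rest","screwdriver","mouse","scanner","label_roll","grease_jar","carton"]:
        r=place_of(p,t)[:1]
        for a in r:
            c,w=a["at"]; print(t,a, W[int(w),int(c)].round(1) if 0<=w<420 and 0<=c<560 else None)
E
```

```text
[193.99271523 593.90650778 403.60525172] [ 9.87545529e-01 -1.57329505e-01 -1.27819120e-04  1.11333400e-03] 0.0 85.05618675815478 154.70000000000002
top [[485.7, 0.0, 280.2], [0.0, 485.7, 205.3], [0.0, 0.0, 1.0]] [[0.004, 0.995, -0.097, 493.417], [-1.0, 0.003, -0.01, 3.588], [-0.009, 0.097, 0.995, 1420.871], [0.0, 0.0, 0.0, 1.0]] ['img', 'z_map', 'mtx', 'world_from_camera', 'shot']
module {'at': [276.1, 208.2], 'conf': 0.58} [618.7  28.5  61.3]
module_top {'at': [280.9, 204.7], 'conf': 0.84} [626.6  17.   95.7]
shaft_tip {'at': [281.3, 206.2], 'conf': 0.47} [620.8  14.2  98.6]
cover {'at': [177.8, 254.4], 'conf': 0.72} [488.9 313.5  19.7]
knob {'at': [383.0, 257.9], 'conf': 0.62} [ 482.6 -276.6   25.6]
knob_seat {'at': [381.8, 260.1], 'conf': 0.73} [ 473.9 -272.6   16.2]
rest {'at': [177.1, 252.1], 'conf': 0.71} [494.6 312.9  23.1]
screwdriver {'at': [195.3, 175.0], 'conf': 0.9} [717.7 265.2  26. ]
mouse {'at': [371.3, 166.7], 'conf': 0.7} [ 743.3 -244.2   36.8]
scanner {'at': [177.1, 251.4], 'conf': 0.64} [497.4 312.8  23.9]
label_roll {'at': [294.4, 151.0], 'conf': 0.77} [793.7 -23.
[... 542 characters left out ...]
3], 'conf': 0.62} [635.4  19.7  92.2]
cover {'at': [222.1, 180.1], 'conf': 0.78} [513.9 319.5  17.3]
knob {'at': [270.1, 320.7], 'conf': 0.95} [ 472.1 -297.3   21.5]
knob_seat {'at': [272.4, 319.8], 'conf': 0.83} [ 478.  -295.4   19.9]
rest {'at': [216.7, 187.2], 'conf': 0.39} [481.3 274.1  26.1]
screwdriver {'at': [278.2, 178.9], 'conf': 0.55} [715.7 280.2  -0.8]
mouse {'at': [361.1, 277.0], 'conf': 0.85} [ 740. -270.   34.]
scanner {'at': [319.5, 390.6], 'conf': 0.56} [ 506.7 -497.7   30.4]
label_roll {'at': [331.2, 222.4], 'conf': 0.84} [758.9 -57.   46.3]
grease_jar {'at': [366.2, 334.4], 'conf': 0.75} [ 663.1 -422.7   34.9]
carton {'at': [224.7, 158.5], 'conf': 0.58} [560.9 470.3  10.7]
```

View pics/top0.png

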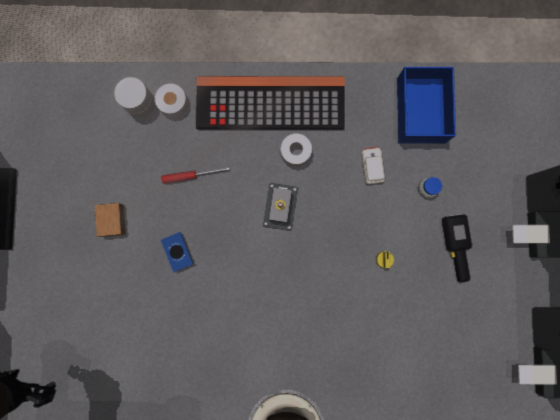

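```bash
python3 - <<'E'
from h import *
p=get_image("top");W=cloud(p);I=p["img"].astype(int)
hsv=cv2.cvtColor(p["img"],cv2.COLOR_RGB2HSV)
def rep(n,m):
    m=m&~np.isnan(W[...,0]);P=W[m]
    r=cv2.minAreaRect(P[:,:2].astype(np.float32)); print(n,m.sum(),np.median(P,0).round(1),np.mean(P,0).round(1),r)
v,u=np.mgrid[0:420,0:560]
def near(x,y,d): return (abs(W[...,0]-x)<d)&(abs(W[...,1]-y)<d)
m=near(490,312,90)
print("hsv cover",hsv[254,160:196:6].tolist(),"knob",hsv[257,370:396:4].tolist(),"mod",hsv[190:222:4,265].tolist())
blue=m&(hsv[...,0]>95)&(hsv[...,0]<130)&(hsv[...,1]>90)
rep("cover",blue)
mk=near(480,-280,60)
y=mk&(hsv[...,0]>18)&(hsv[...,0]<36)&(hsv[...,1]>100)
rep("knob",y); rep("knobtop",y&(W[...,2]>38)); rep("skirt",y&(W[...,2]<32))
mm=near(625,10,75)
rep("modtop",mm&(W[...,2]>45)&(W[...,2]<75)); rep("shaft",mm&(W[...,2]>80)); rep("foot",mm&(W[...,2]>4)&(W[...,2]<15))
red=mm&((hsv[...,0]<8)|(hsv[...,0]>172))&(hsv[...,1]>120); print("red",red.sum(),W[red].round(0).tolist()[:12])
cv2.imwrite("pics/c0.png",np.hstack([cv2.resize(p["img"][a:a+70,b:b+66,::-1],(396,420),interpolation=cv2.INTER_CUBIC) for a,b in [(172,247),(222,350)]]))
E
```

```text
hsv cover [[150, 5, 99], [110, 106, 111], [150, 9, 29], [120, 9, 30], [110, 131, 127], [120, 12, 66]] knob [[150, 5, 101], [150, 5, 98], [26, 165, 165], [23, 171, 151], [26, 158, 136], [25, 168, 164], [17, 17, 106]] mod [[150, 5, 101], [150, 5, 102], [150, 5, 103], [140, 8, 101], [135, 6, 88], [135, 6, 80], [120, 4, 71], [105, 7, 71]]
cover 638 [494.7 313.3  29. ] [495.5 313.3  28.3] ((496.0717468261719, 317.2965393066406), (104.78706359863281, 68.76221466064453), 22.93354606628418)
knob 236 [ 476.8 -277.8   24.9] [ 476.  -279.8   32.5] ((477.296875, -282.8858337402344), (43.89513397216797, 46.395729064941406), 22.527193069458008)
knobtop 92 [ 474.5 -282.5   51. ] [ 474.8 -283.    50.4] ((475.77508544921875, -283.803466796875), (42.04582595825195, 15.726061820983887), 0.7058292627334595)
skirt 137 [ 476.8 -273.8   21.4] [ 476.7 -277.8   20.3] ((477.61163330078125, -282.9916076660156), (42.76565170288086, 46.52067184448242), 17.15723419189453)
modtop 584 [627.1  17.2  61.5] [627.6  16.6  61.4] ((627.9859619140625, 16.55047607421875), (52.525909423828125, 92.51667022705078), 81.61273956298828)
shaft 21 [626.6  17.   94.9] [626.7  17.4  94.4] ((626.7686767578125, 17.02957534790039), (11.591032028198242, 11.047595024108887), 0.09714120626449585)
foot 801 [618.    8.9   8.1] [621.7  12.8   8.4] ((624.2553100585938, 10.344001770019531), (148.90855407714844, 147.49746704101562), 89.8936538696289)
red 0 []
```

View pics/c0.png

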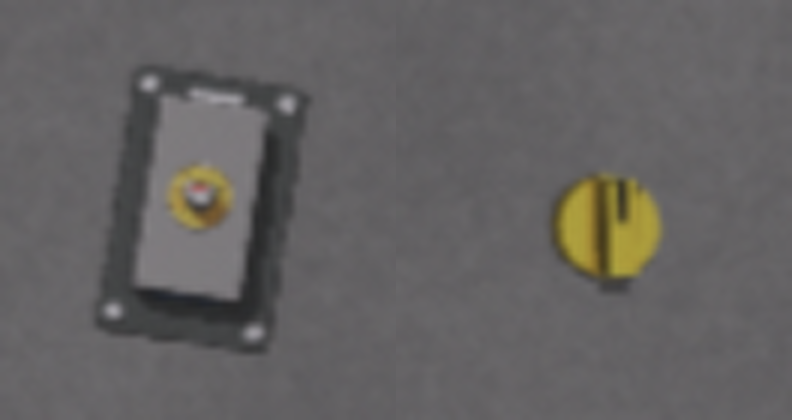

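The top view shows the cover near (177,252), the unit near (281,206) with its red flat and tick on the upper (+x) side, and the knob near (386,260) with its pointer also up. In the crop, the unit is yawed about -8° and the knob about 0°. Next I'll hover over the cover.

>>> {"fn": "carry_out", "kwargs": {
  "slide": [
    [0.373,0.173,0.1],
    [0.373,0.173,0.1],
    [0.373,0.173,0.1],
    [0.373,0.173,0.1],
    [0.373,0.173,0.1],
    [0.373,0.173,0.1],
    [0.373,0.173,0.1],
    [0.373,0.173,0.1]
  ],
  "roll": [-6,-12,-18,-24,-30,-36,-41,-41],
  "claw": [0.085,0.085,0.085,0.085,0.085,0.085,0.085,0.085]
}}

```text
clock: 2.45
position: [496.6, 311.3, 303.4]
ee_rot: [0.981, 0.196, -0.001, 0.001]
contact_force: [0.2, 0.9, -0.3]
gripper_width: 85.0
grasp_force: 0.0
```

```bash
cat >> h.py <<'E'
def tool(s=None):
    s=s or read_state();T=np.eye(4);T[:3,:3]=R.from_quat(s["ee_rot"]).as_matrix();T[:3,3]=s["position"];return T
def wcloud(p,T):
    """world points of each wrist pixel (z_map along the optical axis, fisheye)"""
    z=p["z_map"].astype(float);K=p["mtx"];v,u=np.mgrid[0:z.shape[0],0:z.shape[1]]
    a=(u-K[0,2])/K[0,0];b=(v-K[1,2])/K[1,1];r=np.hypot(a,b)+1e-9;t=np.tan(np.minimum(r,1.5))
    X=np.stack([a/r*t*z,-b/r*t*z,-z,np.ones_like(z)],-1)
    W=(X@(T@p["T_tool_cam"]).T)[...,:3];W[z==0]=np.nan;return W
def ray(p,T,uv,h):
    """world xy where the wrist pixel's ray meets height h"""
    K=p["mtx"];a=(uv[0]-K[0,2])/K[0,0];b=(uv[1]-K[1,2])/K[1,1];r=np.hypot(a,b)+1e-9
    C=T@p["T_tool_cam"];d=C[:3,:3]@np.array([a/r*np.sin(r),-b/r*np.sin(r),-np.cos(r)]);o=C[:3,3]
    return (o+d*(h-o[2])/d[2])
def yaw(T): return np.degrees(np.arctan2(T[1,0],T[0,0]))
def rel(T,xyz):
    return (T[:3,:3].T@(np.asarray(xyz)-T[:3,3])).round(1)
E
python3 - <<'E'
from h import *
s=read_state();T=tool(s);p=get_image("wrist");save(p,"w1.png");W=wcloud(p,T)
print(s["position"].round(1) if hasattr(s["position"],"round") else s["position"],yaw(T),s["clock"],p["T_tool_cam"].round(2).tolist(),p["mtx"].round(1).tolist())
for t in ["cover","rest"]:
    for a in place_of(p,t)[:1]: print(t,a,ray(p,T,a["at"],20).round(1))
hsv=cv2.cvtColor(p["img"],cv2.COLOR_RGB2HSV)
m=(hsv[...,0]>100)&(hsv[...,0]<125)&(hsv[...,1]>90)&(abs(W[...,0]-495)<80)&(abs(W[...,1]-314)<80)
P=W[m&(W[...,2]>15)];print(m.sum(),np.median(P,0),cv2.minAreaRect(P[:,:2].astype(np.float32)))
P=np.array([ray(p,T,(u,v),28) for v,u in np.argwhere(m)]);print("plane28",cv2.minAreaRect(P[:,:2].astype(np.float32)))
E
```

```text
[496.6 311.3 303.4] 22.63047219200955 2.45 [[-0.0, 0.95, 0.31, 77.59], [1.0, 0.0, -0.0, -0.31], [-0.0, 0.31, -0.95, 29.86], [0.0, 0.0, 0.0, 1.0]] [[325.2, 0.0, 284.5], [0.0, 325.2, 208.2], [0.0, 0.0, 1.0]]
rest {'at': [279.6, 197.5], 'conf': 0.91} [499.  316.6  20. ]
10170 [505.34785199 315.56456583  29.27037503] ((496.9247741699219, 311.988037109375), (117.20442199707031, 115.72235870361328), 68.12657165527344)
plane28 ((318.3515319824219, 228.4652099609375), (492.26556396484375, 1050.6689453125), 22.18146324157715)
```

View pics/w1.png

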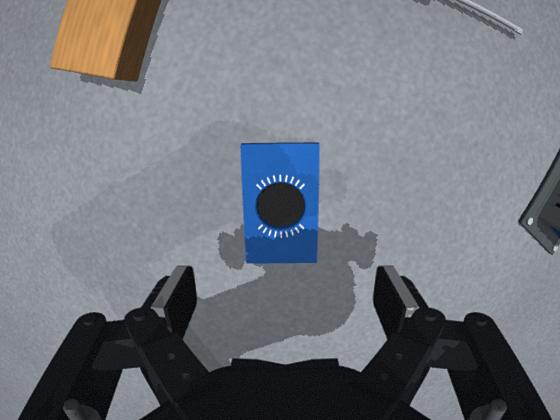

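The wrist view shows the cover at cols 241–319 and rows 142–263, almost aligned with the tool, with its hole at (280,204). I'll measure the hole and the plate corners.

```bash
cat >> h.py <<'E'
def blob(m,seed):
    n,l=cv2.connectedComponents(m.astype(np.uint8),connectivity=4);return l==l[seed[1],seed[0]]
def rect(p,T,m,h):
    c=max(cv2.findContours(m.astype(np.uint8),cv2.RETR_EXTERNAL,cv2.CHAIN_APPROX_NONE)[0],key=len)[:,0]
    P=np.array([ray(p,T,q,h)[:2] for q in c],np.float32);return cv2.minAreaRect(P)
E
python3 - <<'E'
from h import *
s=read_state();T=tool(s);p=get_image("wrist")
hsv=cv2.cvtColor(p["img"],cv2.COLOR_RGB2HSV)
m=blob((hsv[...,0]>100)&(hsv[...,0]<125)&(hsv[...,1]>90),(250,200))
r=rect(p,T,m,28);print(m.sum(),r)
d=blob((hsv[...,2]<60)&(hsv[...,1]<120),(280,204));h=rect(p,T,d,27);print("hole",d.sum(),h)
for c in (r[0],h[0]): print(rel(T,[*c,24]))
W=wcloud(p,T);print(np.nanmedian(W[m],0), yaw(T))
E
```

```text
7284 ((494.7449035644531, 314.13623046875), (100.81494140625, 60.79324722290039), 23.075145721435547)
hole 1564 ((495.5638122558594, 314.46044921875), (35.8962516784668, 35.88505554199219), 67.43663024902344)
[-2.00e-01  1.00e-01  2.81e+02]
[7.00e-01 1.00e-01 2.81e+02]
[500.83408874 315.65563512  28.94105779] 22.902363646024945
```

>>> {"fn": "carry_out", "kwargs": {
  "slide": [
    [0,0,0.06],
    [0,0,0.105],
    [0,0,0.124],
    [0,0,0.124],
    [0,0,0.124],
    [0,0,0.124],
    [0,0,0.124],
    [0,0,0.124]
  ],
  "roll": [0,0,0,0,0,0,0,0],
  "claw": [0.085,0.085,0.085,0.085,0.05,0.05,0.05,0.05]
}}

```text
clock: 3.65
position: [495.3, 314.7, 182.9]
ee_rot: [0.98, 0.199, 0.002, -0.001]
contact_force: [-2.0, 2.2, 6.1]
gripper_width: 58.6
grasp_force: 64.9
```

>>> {"fn": "carry_out", "kwargs": {
  "slide": [
    [0,0,-0.05],
    [0,0,-0.11],
    [-0.03,0.05,-0.13],
    [-0.05,0.11,-0.13],
    [-0.068,0.17,-0.13],
    [-0.08,0.23,-0.13],
    [-0.089,0.268,-0.13],
    [-0.089,0.268,-0.13]
  ],
  "roll": [0,0,6,13,20,26,31.4,31.4],
  "claw": [0.05,0.05,0.05,0.05,0.05,0.05,0.05,0.05]
}}

```text
clock: 4.65
position: [516.9, 29.7, 311.0]
ee_rot: [0.997, -0.077, 0.0, -0.0]
contact_force: [-0.3, -0.3, -0.3]
gripper_width: 58.3
grasp_force: 65.0
```

```bash
python3 - <<'E'
from h import *
s=read_state();T=tool(s);p=get_image("wrist");save(p,"w2.png")
print(s["position"],yaw(T),s["gripper_width"],T[:3,2])
for t,h in [("module_top",60),("shaft_tip",94),("module",0)]:
    for a in place_of(p,t)[:2]: print(t,a,ray(p,T,a["at"],h).round(1))
E
```

```text
[516.94831962  29.71122747 310.95800665] -8.778621903246282 58.32682584687587 [ 6.80703273e-05  2.58883157e-04 -9.99999964e-01]
module_top {'at': [556.6, 194.3], 'conf': 0.58} [ 497.7 -223.8   60. ]
shaft_tip {'at': [270.9, 49.8], 'conf': 0.65} [627.5  20.   94. ]
module {'at': [277.1, 64.5], 'conf': 0.68} [630.8  18.1   0. ]
```

View pics/w2.png

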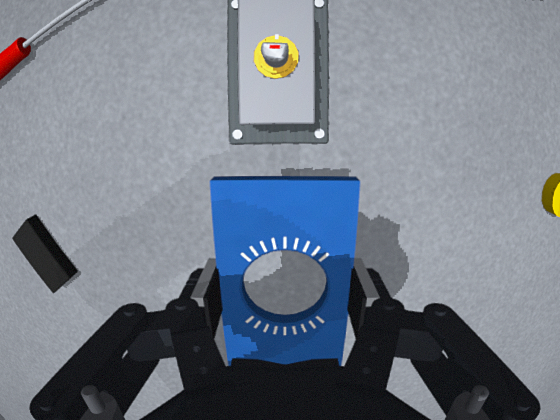

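The unit is straight ahead: flange at (276,57), red flat at (275,46) facing almost exactly tool +x. The plate sits square in the hand with its hole at (285,282). I'll refine these.

```bash
python3 - <<'E'
from h import *
s=read_state();T=tool(s);p=get_image("wrist");W=wcloud(p,T)
hsv=cv2.cvtColor(p["img"],cv2.COLOR_RGB2HSV);H,S,V=[hsv[...,i].astype(int) for i in range(3)]
L=lambda P:((P-T[:3,3])@T[:3,:3])   # tool axes
# housing top, in tool axes
m=(W[...,2]>56)&(W[...,2]<62.5);m[145:]=0;m[:,:200]=0;m[:,350:]=0
Q=L(W[m]);print("top z",np.median(W[m][:,2]),"n",m.sum())
ed=[]
for v in range(5,118,3):
    u=np.where(m[v])[0]
    if len(u)>20: ed.append([L(ray(p,T,(u[0]-.5,v),60)),L(ray(p,T,(u[-1]+.5,v),60))])
ed=np.array(ed)
for k in (0,1):
    f=np.polyfit(ed[:,k,0],ed[:,k,1],1);print("edge",k,f,"ang",np.degrees(np.arctan(f[0])),"y at x=110",np.polyval(f,110),"res",np.std(np.polyval(f,ed[:,k,0])-ed[:,k,1]))
fr=[L(ray(p,T,(u,np.where(m[:,u])[0][-1]+.5),60))[0] for u in range(246,312,6)];print("front x",np.round(fr,1), "centre x",np.median(fr)+46)
# flange
y=(H>15)&(H<36)&(S>110);y[100:]=0;y[:,:230]=0;y[:,330:]=0
r=rect(p,T,y,63);c=L(np.array([*r[0],63]));print("flange",c,r[1])
# red flat/white tick
rd=((H<8)|(H>172))&(S>120);rd[80:]=0;rd[:,:250]=0;rd[:,300:]=0;v,u=np.where(rd);print("red px",u.mean(),v.mean(),rd.sum(),L(ray(p,T,(u.mean(),v.mean()),91)))
wt=(S<40)&(V>200);wt[60:]=0;wt[:,:255]=0;wt[:,:300]&=True;wt[:,300:]=0;v,u=np.where(wt);print("white",wt.sum(),u.mean() if len(u) else 0,v.mean() if len(v) else 0)
# plate
b=(H>100)&(H<125)&(S>90);b[:165]=0;pz=np.median(L(W[b&(W[...,2]>100)])[:,2]);print("plate top tool z",pz)
bb=blob(b,(225,190));hh=T[2,3]-pz
row=[np.where(bb[v])[0] for v in range(195,250,5)]
for k in (0,-1):
    q=np.array([L(ray(p,T,(r[k],v),hh)) for r,v in zip(row,range(195,250,5))]);f=np.polyfit(q[:,0],q[:,1],1);print("plate edge",f,"y0",f[1])
fx=[L(ray(p,T,(u,np.where(bb[:,u])[0][0]),hh))[0] for u in range(220,352,12)];print("plate front",np.round(fx,1))
E
```

```text
top z 60.87895802796237 n 7941
edge 0 [ 1.19997849e-03 -2.74832199e+01] ang 0.0687536697569567 y at x=110 -27.351222270628128 res 0.34320171862953286
edge 1 [-9.82219029e-04  2.44966001e+01] ang -0.056276986834876974 y at x=110 24.388556053581866 res 0.18878534513602843
front x [66.5 66.4 66.3 66.3 66.2 66.2 66.2 66.2 66.2 66.2 66.3] centre x 112.22546995994848
flange [112.04377786  -1.24558571 247.92931483] (28.838407516479492, 28.918039321899414)
red px 281.5 46.0 30 [113.50696356  -1.32667801 219.92979693]
white 282 277.21276595744683 48.48581560283688
plate top tool z 153.9750812688834
plate edge [ 2.99047394e-03 -2.96492129e+01] y0 -29.649212908278244
plate edge [-8.28464114e-03  3.04465166e+01] y0 30.446516635289953
plate front [50.5 50.5 50.8 50.8 50.8 50.7 50.7 50.7 50.8 50.8 50.8]
```

>>> {"fn": "carry_out", "kwargs": {
  "slide": [
    [0.056,-0.001,0],
    [0.1,-0.002,0],
    [0.1115,-0.0017,0],
    [0.1115,-0.0017,0.03],
    [0.1115,-0.0017,0.06],
    [0.1115,-0.0017,0.08],
    [0.1115,-0.0017,0.08]
  ],
  "roll": [0,0,0,0,0,0,0],
  "claw": [0.05,0.05,0.05,0.05,0.05,0.05,0.05]
}}

```text
clock: 5.78
position: [626.7, 18.2, 228.9]
ee_rot: [0.997, -0.073, -0.002, 0.001]
contact_force: [0.1, 0.5, -0.5]
gripper_width: 58.5
grasp_force: 65.0
```

```bash
python3 - <<'E'
from h import *
s=read_state();T=tool(s);p=get_image("wrist");save(p,"w3.png");print(s["position"],yaw(T))
print("expect", [516.94831962,29.71122747]+(np.array([111.5,-1.7])@np.array([[np.cos(np.radians(-8.78)),np.sin(np.radians(-8.78))],[np.sin(np.radians(-8.78)),-np.cos(np.radians(-8.78))]])))
E
```

```text
[626.65599209  18.24982061 228.93828412] -8.425094648281435
expect [627.40122126  14.37184937]
```

View pics/w3.png

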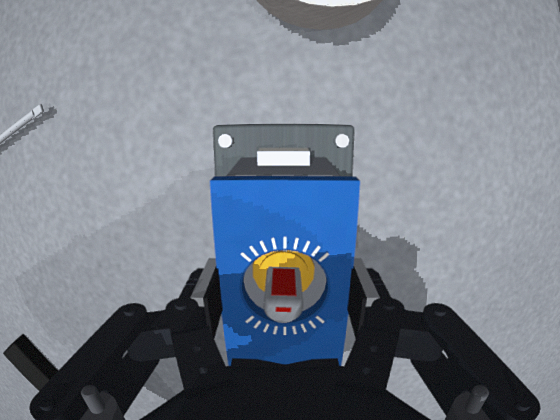

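The plate is over the unit: flange at (284,272) inside the hole at (285,282), foot plate edges at cols 213–354. I'll put numbers on the remaining offset.

```bash
python3 - <<'E'
from h import *
s=read_state();T=tool(s);p=get_image("wrist")
L=lambda P:((P-T[:3,3])@T[:3,:3]);I=p["img"].astype(int)
print(s["position"],yaw(T))
for uv,h in [((213,150),8),((354,150),8),((225,141),8),((342,141),8),((284,125),8)]: print(uv,L(ray(p,T,uv,h)).round(1))
hsv=cv2.cvtColor(p["img"],cv2.COLOR_RGB2HSV);H,S,V=[hsv[...,i].astype(int) for i in range(3)]
y=(H>15)&(H<36)&(S>110);y[300:]=0;y[:240]=0;y[:,:240]=0;y[:,330:]=0
c=max(cv2.findContours(y.astype(np.uint8),0,1)[0],key=len)[:,0]
c=c[(c[:,1]<268)];Q=np.array([L(ray(p,T,q,63))[:2] for q in c])
A=np.c_[2*Q,np.ones(len(Q))];k=np.linalg.lstsq(A,(Q**2).sum(1),rcond=None)[0];print("flange circ",k[:2],np.sqrt(k[2]+k[0]**2+k[1]**2))
print("flange x extent top",Q[:,0].max(), "y",Q[:,1].min(),Q[:,1].max())
for n in ("red",):
    r=((H<8)|(H>172))&(S>120);r[:240]=0;r[330:]=0;r[:,:250]=0;r[:,320:]=0
    l=blob(r,(283,310));v,u=np.where(l);print("tip red",u.mean(),v.mean(),L(ray(p,T,(u.mean(),v.mean()),92)))
E
```

```text
[627.38285532  18.26980654 230.43819718] -8.4086462586218
(213, 150) [ 52.4 -42.8 222.3]
(354, 150) [ 52.3  42.3 222.4]
(225, 141) [ 57.7 -35.2 222.3]
(342, 141) [ 57.6  34.7 222.4]
(284, 125) [6.680e+01 1.000e-01 2.223e+02]
flange circ [ 6.08478051 -0.09716947] 8.978110989427979
flange x extent top 12.731356882225333 y -14.328522178168352 14.41332376879865
tip red 283.23809523809524 309.25396825396825 [ -0.38488382  -0.24843903 138.4387339 ]
```

>>> {"fn": "carry_out", "kwargs": {
  "slide": [
    [0,-0.0005,0.003],
    [0,-0.0005,0.006],
    [0,-0.0005,0.0065],
    [0,-0.0005,0.0065]
  ],
  "roll": [0,0,0,0],
  "claw": [0.05,0.05,0.05,0.05]
}}

```text
clock: 6.38
position: [627.8, 17.9, 224.3]
ee_rot: [0.997, -0.074, 0.0, -0.0]
contact_force: [-0.5, -0.2, -1.3]
gripper_width: 58.5
grasp_force: 65.0
```

>>> {"fn": "carry_out", "kwargs": {
  "slide": [
    [0,0,0.001],
    [0,0,0.0015],
    [0,0,0.0015]
  ],
  "roll": [0,0,0],
  "claw": [0.05,0.05,0.05]
}}

```text
clock: 6.75
position: [627.9, 18.0, 223.0]
ee_rot: [0.997, -0.074, 0.0, 0.0]
contact_force: [-0.3, -0.8, 0.8]
gripper_width: 58.1
grasp_force: 65.2
```

>>> {"fn": "carry_out", "kwargs": {
  "slide": [
    [0,0,0.0005],
    [0,0,0.0005],
    [0,0,0.0005],
    [0,0,0.0005],
    [0,0,0.0005],
    [0,0,-0.05],
    [0,0,-0.1],
    [0,0,-0.1]
  ],
  "roll": [0,0,0,0,0,0,0,0],
  "claw": [0.05,0.085,0.085,0.085,0.085,0.085,0.085,0.085]
}}

```text
clock: 7.75
position: [629.0, 18.2, 328.0]
ee_rot: [0.997, -0.074, 0.005, -0.001]
contact_force: [0.7, 0.6, -0.4]
gripper_width: 85.0
grasp_force: 0.0
```

```bash
cat > chk.py <<'E'
from h import *
s=read_state();T=tool(s);p=get_image("wrist");save(p,"w4.png");W=wcloud(p,T)
L=lambda P:((P-T[:3,3])@T[:3,:3]);print(s["position"],yaw(T),s["clock"],s["gripper_width"])
hsv=cv2.cvtColor(p["img"],cv2.COLOR_RGB2HSV);H,S,V=[hsv[...,i].astype(int) for i in range(3)]
b=(H>100)&(H<125)&(S>90)&(W[...,2]>55)&(W[...,2]<80)
v,u=np.where(b);m=blob(b,(u[np.argmin(v)],v.min()));P=W[m];A=np.c_[P[:,:2]-P[:,:2].mean(0),np.ones(len(P))]
f=np.linalg.lstsq(A,P[:,2],rcond=None)[0];print("plate n",m.sum(),"plane slope",f[:2],"z",f[2])
r=rect(p,T,m,68);print("plate rect",r,L(np.array([*r[0],68])))
y=(H>15)&(H<36)&(S>110)&(abs(W[...,0]-627)<30)&(abs(W[...,1]-18)<30)
r=rect(p,T,y,63);print("flange",r,L(np.array([*r[0],63])))
E
python3 chk.py
```

```text
[628.98585595  18.17299787 328.00255613] -8.44892824250064 7.75 85.0188658886327
plate n 7979 plane slope [ 0.00095657 -0.00105391] z 68.81591383659045
plate rect ((627.0890502929688, 17.73567008972168), (60.83250427246094, 101.32954406738281), 81.58848571777344) [ -4.43336213   1.5693397  259.96730716]
flange ((630.34423828125, 17.89593505859375), (28.59701919555664, 25.320165634155273), 83.91854095458984) [ -1.28762458   0.94914869 265.00135445]
```

View pics/w4.png

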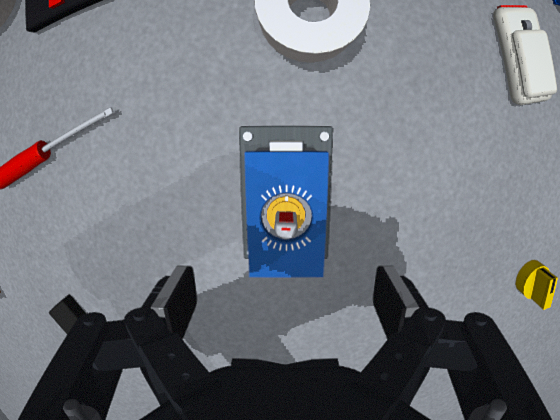

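The cover lies on the unit. It shows at cols 246–328 and rows 152–277, with the flange visible in the hole at (286,214) and the tick at (287,198). I'll check centring against the foot screws at z=8 and measure the flat's angle.

```bash
python3 - <<'E'
from h import *
s=read_state();T=tool(s);p=get_image("wrist")
L=lambda P:((P-T[:3,3])@T[:3,:3]);print(s["position"],yaw(T))
hsv=cv2.cvtColor(p["img"],cv2.COLOR_RGB2HSV);H,S,V=[hsv[...,i].astype(int) for i in range(3)]
def cen(m,b):
    q=np.zeros_like(m);q[b[2]:b[3],b[0]:b[1]]=m[b[2]:b[3],b[0]:b[1]];v,u=np.where(q);return np.array([u.mean(),v.mean()]),len(u),q
wh=(S<40)&(V>190)
for b in [(240,256,128,144),(317,333,128,144)]:
    c,n,_=cen(wh,b);print("screw",c,n,L(ray(p,T,c,9.5)).round(1))
c,n,_=cen(wh,(280,294,194,203));print("tick",c,n,L(ray(p,T,c,63)).round(2))
r=((H<8)|(H>172))&(S>120)
c,n,q=cen(r,(270,300,222,240));print("stripe",c,n,L(ray(p,T,c,94)).round(2));v,u=np.where(q);Q=np.array([L(ray(p,T,(a,d),94))[:2] for a,d in zip(u,v)]);print("stripe pca",np.linalg.svd(Q-Q.mean(0),full_matrices=False)[1:],Q.min(0),Q.max(0))
c,n,q=cen(r,(270,300,203,224));print("flat",c,n);v,u=np.where(q)
for row in np.unique(v): print(row,u[v==row].min(),u[v==row].max(),end="; ")
hole=rect(p,T,blob(~((H>100)&(H<125)&(S>70)|wh),(286,214)),68);print("\nhole",hole,L(np.array([*hole[0],68])))
cr=p["img"][185:255,250:322,::-1];cv2.imwrite("pics/c4.png",cv2.resize(cr,None,fx=8,fy=8,interpolation=cv2.INTER_CUBIC))
E
```

```text
[628.08809136  18.06848302 325.0905469 ] -8.496039067809486
screw [245.86363636 133.15151515] 66 [ 54.6 -33.5 315.9]
screw [323.875    133.265625] 64 [ 54.5  35.  315.8]
tick [285.5 196. ] 10 [ 12.18   1.08 262.15]
stripe [284.84615385 227.03846154] 26 [ -0.45   0.55 231.09]
stripe pca (array([8.48335241, 2.91616192]), array([[-0.03090388,  0.99952236],
       [ 0.99952236,  0.03090388]])) [-1.13146482 -2.00932481] [0.29059669 3.30334541]
flat [284.89041096 214.91780822] 146
210 279 291; 211 279 291; 212 279 291; 213 279 291; 214 278 291; 215 278 291; 216 278 291; 217 278 292; 218 278 292; 219 278 292; 220 281 291; 
hole ((628.582275390625, 17.686141967773438), (36.549354553222656, 36.02354431152344), 47.148719787597656) [ -0.64120219   0.86399173 257.08905478]
```

View pics/c4.png

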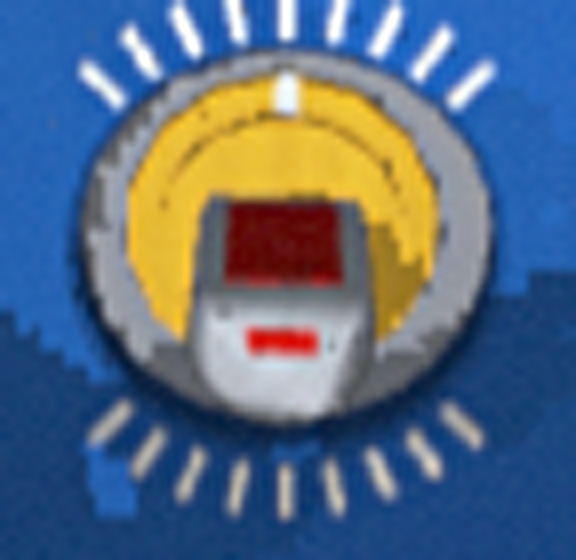

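Crop: tick straight up at (287,93), the red flat faces up, and the hole ring is even around the flange, so the cover is centred within about 1 mm. Now the knob.

>>> {"fn": "carry_out", "kwargs": {
  "slide": [
    [-0.02,0.06,0],
    [-0.04,0.12,0],
    [-0.06,0.18,0.01],
    [-0.08,0.24,0.02],
    [-0.1,0.3,0.025],
    [-0.106,0.32,0.025],
    [-0.106,0.32,0.025],
    [-0.106,0.32,0.025]
  ],
  "roll": [0,-3,-6,-9,-9,-9,-9,-9],
  "claw": [0.085,0.085,0.085,0.085,0.085,0.085,0.06,0.06]
}}

```text
clock: 8.85
position: [475.8, -282.4, 296.8]
ee_rot: [1.0, 0.004, -0.001, -0.0]
contact_force: [0.8, 0.4, 0.4]
gripper_width: 60.4
grasp_force: 0.0
```

```bash
python3 - <<'E'
from h import *
s=read_state();T=tool(s);p=get_image("wrist");save(p,"w5.png");W=wcloud(p,T)
L=lambda P:((P-T[:3,3])@T[:3,:3]);print(s["position"],yaw(T))
for a in place_of(p,"knob_seat")[:1]: print(a,L(ray(p,T,a["at"],15)).round(1))
hsv=cv2.cvtColor(p["img"],cv2.COLOR_RGB2HSV);H,S,V=[hsv[...,i].astype(int) for i in range(3)]
y=(H>15)&(H<36)&(S>100)&(abs(W[...,0]-477)<45)&(abs(W[...,1]+283)<45)
t=y&(W[...,2]>47)&(W[...,2]<56);Q=L(W[t]);r=cv2.minAreaRect(Q[:,:2].astype(np.float32));print("bar",t.sum(),r,np.median(W[t][:,2]))
k=(V<60)&(W[...,2]>46)&(W[...,2]<56)&(abs(W[...,0]-477)<45)&(abs(W[...,1]+283)<45);print("pointer",k.sum(),L(W[k]).mean(0) if k.any() else 0)
t2=(t|k).astype(np.uint8);t2=cv2.morphologyEx(t2,cv2.MORPH_OPEN,np.ones((3,3)));print("bar+ptr ray",[(L(np.array([*r[0],50])),r[1],r[2]) for r in [rect(p,T,t2,50)]])
E
```

```text
[ 475.77210694 -282.41077854  296.77124366] 0.5114635481152134
{'at': [286.8, 203.5], 'conf': 0.95} [  0.3   2.  281.8]
bar 1017 ((0.5910282135009766, 0.9772582054138184), (44.22052764892578, 13.771239280700684), 0.4216561019420624) 50.99547513191129
pointer 164 [ 13.37390331   0.85318412 245.43392429]
bar+ptr ray [(array([  0.70111706,   1.01817344, 246.7698003 ]), (13.788981437683105, 44.4435920715332), 89.98737335205078)]
```

View pics/w5.png

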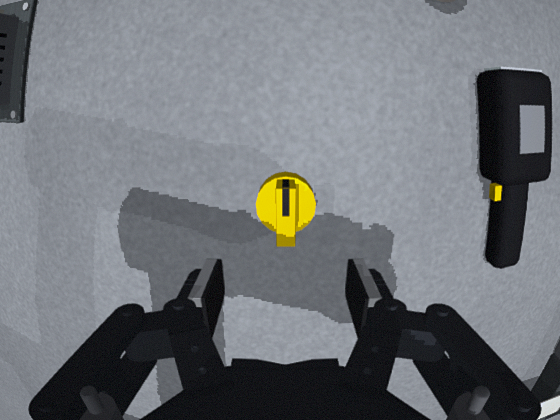

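The knob is centred in the wrist view at (286,205), its bar along tool x with the pointer forward (up). I'll grip the bar.

>>> {"fn": "carry_out", "kwargs": {
  "slide": [
    [0.0006,0.001,0.05],
    [0.0006,0.001,0.09],
    [0.0006,0.001,0.098],
    [0.0006,0.001,0.098],
    [0.0006,0.001,0.098],
    [0.0006,0.001,0.098],
    [0.0006,0.001,0.098],
    [0.0006,0.001,0.098]
  ],
  "roll": [0,0,0,0,0,0,0,0],
  "claw": [0.06,0.06,0.05,0.005,0.005,0.005,0.005,0.005]
}}

```text
clock: 9.95
position: [477.2, -283.9, 201.5]
ee_rot: [1.0, 0.005, 0.002, 0.001]
contact_force: [0.4, 2.3, 7.1]
gripper_width: 12.8
grasp_force: 60.5
```

>>> {"fn": "carry_out", "kwargs": {
  "slide": [
    [0,0,-0.05],
    [0,0,-0.11],
    [0.015,-0.04,-0.15],
    [0.045,-0.09,-0.15],
    [0.075,-0.145,-0.15],
    [0.105,-0.2,-0.15],
    [0.13,-0.255,-0.15],
    [0.1,-0.295,-0.15]
  ],
  "roll": [0,0,0,2,4,6,8,10],
  "claw": [0.005,0.005,0.005,0.005,0.005,0.005,0.005,0.005]
}}

```text
clock: 10.95
position: [575.6, 14.7, 348.6]
ee_rot: [0.997, -0.083, 0.0, 0.0]
contact_force: [-0.8, 0.5, -0.6]
gripper_width: 12.7
grasp_force: 59.6
```

>>> {"fn": "carry_out", "kwargs": {
  "slide": [
    [0,0,0],
    [0,0,0]
  ],
  "roll": [0,0],
  "claw": [0.005,0.005]
}}

```text
clock: 11.2
position: [573.6, 12.0, 350.0]
ee_rot: [0.997, -0.083, 0.0, 0.0]
contact_force: [-0.1, 0.4, -0.5]
gripper_width: 12.6
grasp_force: 59.6
```

```bash
python3 - <<'E'
from h import *
s=read_state();T=tool(s);p=get_image("wrist");save(p,"w6.png");W=wcloud(p,T)
L=lambda P:((P-T[:3,3])@T[:3,:3]);print(s["position"],yaw(T),s["gripper_width"],L(np.array([627.2,17.4,94])))
for n,h in (("shaft_tip",94),):
    for a in place_of(p,n)[:1]: print(n,a,L(ray(p,T,a["at"],h)).round(1))
E
```

```text
[573.6139656   11.95176403 350.01137937] -9.466456695439192 12.598483062403705 [ 51.84349223 -14.1867291  256.03507915]
shaft_tip {'at': [257.9, 141.8], 'conf': 0.72} [ 53.2 -18.1 256. ]
```

View pics/w6.png

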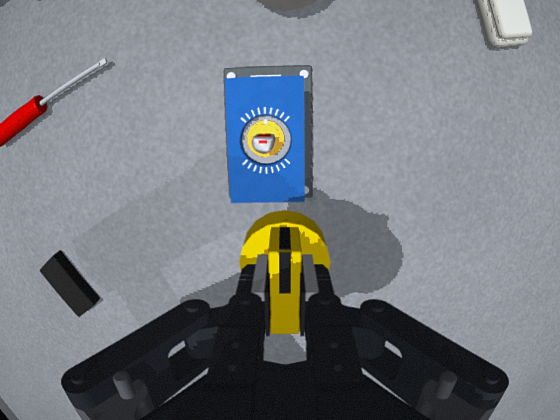

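The shaft is ahead at about (263,143) with its red mark up. The knob is held straight, bar at cols 268–302, skirt arc at rows 211–270. I'll measure both in tool axes.

```bash
python3 - <<'E'
from h import *
s=read_state();T=tool(s);p=get_image("wrist");W=wcloud(p,T)
L=lambda P:((P-T[:3,3])@T[:3,:3]);Q=L(W);print(s["position"],yaw(T))
hsv=cv2.cvtColor(p["img"],cv2.COLOR_RGB2HSV);H,S,V=[hsv[...,i].astype(int) for i in range(3)]
r=((H<8)|(H>172))&(S>120);r[:132]=0;r[150:]=0;r[:,:250]=0;r[:,:280]&=True;r[:,280:]=0;v,u=np.where(r)
X=np.array([L(ray(p,T,(a,b),94))[:2] for a,b in zip(u,v)]);print("stripe",len(u),u.mean(),v.mean(),X.mean(0),np.linalg.svd(X-X.mean(0))[2][0])
w=(S<40)&(V>190);w[:115]=0;w[127:]=0;w[:,:258]=0;w[:,274:]=0;v,u=np.where(w);print("tick",u,v,L(ray(p,T,(u.mean(),v.mean()),63)))
# flange edges
y=(H>15)&(H<36)&(S>110);y[175:]=0;a=rect(p,T,y,63);print("flange",L(np.array([*a[0],63])),a[1])
b=(H>100)&(H<125)&(S>90);b=blob(b,(235,100));a=rect(p,T,b,68);print("cover",L(np.array([*a[0],68])),a)
k=(H>15)&(H<36)&(S>110);k[:205]=0;k=blob(k,(255,240))
sk=k&(abs(Q[...,2]-181)<4);print("skirt z",np.median(Q[sk][:,2]),sk.sum(),"x max",np.percentile(Q[sk][:,0],99.5),"y",np.percentile(Q[sk][:,1],[.5,99.5]))
# skirt upper rim: first yellow pixel of each column
c=np.array([Q[np.where(k[:,x])[0][0]+3,x] for x in range(248,325,3)]);c=c[np.isfinite(c).all(1)];print(c[::6].round(1).tolist())
A=np.c_[2*c[:,:2],np.ones(len(c))];q=np.linalg.lstsq(A,(c[:,:2]**2).sum(1),rcond=None)[0];print("circ",q[:2],np.sqrt(q[2]+q[0]**2+q[1]**2))
bt=k&(abs(Q[...,2]-151)<4);bb=Q[bt];print("bar",bt.sum(),np.percentile(bb[:,0],[1,99]),np.percentile(bb[:,1],[1,99]),np.median(bb[:,2]))
E
```

```text
[573.90423362  11.16093356 349.86769446] -9.562183046379737
stripe 53 262.4339622641509 138.62264150943398 [ 55.44502558 -14.93062042] [0.60791515 0.794002  ]
tick [269 262 263 264 265 266 267 268 269 258 259 260 261 262 263 264 265 266
 267 268 269 270 271 272 273 258 259 260 263 264 265 269 270 271 272 273
 263 264 265 272 273 263 264 265 263 264 265 263 264] [117 118 118 118 118 118 118 118 118 119 119 119 119 119 119 119 119 119
 119 119 119 119 119 119 119 120 120 120 120 120 120 120 120 120 120 120
 121 121 121 121 121 122 122 122 123 123 123 124 124] [ 67.30782767 -14.39090823 286.89440135]
flange [ 52.01703224 -15.81965376 286.8885706 ] (28.58348846435547, 28.80776596069336)
cover [ 51.28651046 -15.36898278 281.88826608] ((627.1408081054688, 17.792396545410156), (60.95806121826172, 100.7353286743164), 81.41437530517578)
skirt z 180.65105499892408 1829 x max 21.581650784543747 y [-22.82954642  23.32871866]
[[11.2, -19.3, 190.8], [19.4, -9.5, 193.2], [21.6, 0.1, 195.2], [20.0, 9.7, 193.2], [12.0, 19.3, 190.0]]
circ [-2.36491722  0.26253078] 23.827361806184786
bar 2248 [-23.05563275  20.37522264] [-6.54816942  7.09858104] 150.5641711158117
```

>>> {"fn": "carry_out", "kwargs": {
  "slide": [
    [0.03,-0.01,0],
    [0.0535,-0.0158,0],
    [0.0535,-0.0158,0.02],
    [0.0535,-0.0158,0.04],
    [0.0535,-0.0158,0.048],
    [0.0535,-0.0158,0.048],
    [0.0535,-0.0158,0.048]
  ],
  "roll": [0,0,0,0,0,0,0],
  "claw": [0.005,0.005,0.005,0.005,0.005,0.005,0.005]
}}

```text
clock: 12.22
position: [629.5, 18.6, 302.7]
ee_rot: [0.997, -0.083, 0.001, -0.0]
contact_force: [-0.0, 0.7, -0.3]
gripper_width: 12.6
grasp_force: 59.6
```

```bash
python3 - <<'E'
from h import *
P=[];
for i in range(4): T=tool();P.append([*T[:3,3],yaw(T)]);p=get_image("wrist")
print(np.mean(P,0),np.std(P,0)); s=read_state();L=lambda P:((P-T[:3,3])@T[:3,:3])
hsv=cv2.cvtColor(p["img"],cv2.COLOR_RGB2HSV);H,S,V=[hsv[...,i].astype(int) for i in range(3)]
b=(H>100)&(H<125)&(S>90)
for v in (170,185,200):
    u=np.where(b[v])[0];print(v,u.min(),u.max(),[L(ray(p,T,(x,v),68)).round(1)[:2] for x in (u.min(),u.max())])
for x in (250,284,320):
    v=np.where(b[:,x])[0];v=v[v>100];print(x,v.min(),L(ray(p,T,(x,v.min()),68)).round(1))
save(p,"w7.png")
E
```

```text
[629.36337423  18.71190669 302.7366304   -9.49558826] [0.07933881 0.09432877 0.05267816 0.00510274]
170 238 332 [array([ 37.4, -29.6]), array([37.4, 31. ])]
185 239 332 [array([ 27.4, -29.3]), array([27.4, 31.4])]
200 240 331 [array([ 17.2, -29.1]), array([17.2, 31.1])]
250 154 [ 47.8 -21.6 234.7]
284 153 [4.820e+01 1.000e-01 2.347e+02]
320 153 [ 48.4  22.9 234.7]
```

View pics/w7.png

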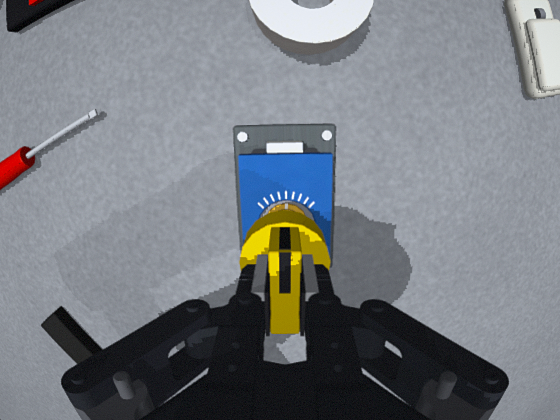

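The knob is over the shaft; the cover edges (cols 239–332, front row 153) put it within about 0.5 mm. I'll lower it gently and watch the force.

>>> {"fn": "carry_out", "kwargs": {
  "slide": [
    [0,0.0003,0.004],
    [0,0.0003,0.008],
    [0,0.0003,0.011],
    [0,0.0003,0.013],
    [0,0.0003,0.013]
  ],
  "roll": [0,0,0,0,0],
  "claw": [0.005,0.005,0.005,0.005,0.005]
}}

```text
clock: 13.05
position: [629.2, 18.5, 288.5]
ee_rot: [0.997, -0.083, 0.0, -0.0]
contact_force: [1.6, 0.2, -1.6]
gripper_width: 12.8
grasp_force: 59.7
```

>>> {"fn": "carry_out", "kwargs": {
  "slide": [
    [0,0,0.003],
    [0,0,0.006],
    [0,0,0.009],
    [0,0,0.011],
    [0,0,0.011]
  ],
  "roll": [0,0,0,0,0],
  "claw": [0.005,0.005,0.005,0.005,0.005]
}}

```text
clock: 13.68
position: [629.2, 18.5, 278.2]
ee_rot: [0.997, -0.083, 0.0, -0.0]
contact_force: [0.7, 0.1, 2.9]
gripper_width: 12.6
grasp_force: 60.1
```

>>> {"fn": "carry_out", "kwargs": {
  "slide": [
    [0,0,0.003],
    [0,0,0.005],
    [0,0,0.006],
    [0,0,0.006]
  ],
  "roll": [0,0,0,0],
  "claw": [0.005,0.005,0.005,0.005]
}}

```text
clock: 14.18
position: [629.2, 18.5, 272.7]
ee_rot: [0.997, -0.083, 0.001, 0.0]
contact_force: [-1.8, -0.3, 6.8]
gripper_width: 12.5
grasp_force: 60.6
```

>>> {"fn": "carry_out", "kwargs": {
  "slide": [
    [0,0,0.001],
    [0,0,0.002],
    [0,0,0.0025],
    [0,0,0.0025]
  ],
  "roll": [0,0,0,0],
  "claw": [0.005,0.005,0.005,0.005]
}}

```text
clock: 14.68
position: [629.1, 18.6, 272.3]
ee_rot: [0.997, -0.082, 0.001, 0.0]
contact_force: [-4.6, 1.5, 15.2]
gripper_width: 12.9
grasp_force: 61.8
```

>>> {"fn": "carry_out", "kwargs": {
  "slide": [
    [0,0,0],
    [0,0,0],
    [0,0,0],
    [0,0,0]
  ],
  "roll": [0,0,0,0],
  "claw": [0.005,0.005,0.005,0.005]
}}

```text
clock: 15.18
position: [629.1, 18.6, 272.3]
ee_rot: [0.997, -0.082, 0.001, 0.0]
contact_force: [-3.6, -0.0, 14.6]
gripper_width: 12.9
grasp_force: 61.8
```

```bash
python3 - <<'E'
from h import *
T=tool();p=get_image("wrist");L=lambda P:((P-T[:3,3])@T[:3,:3]);W=wcloud(p,T);Q=L(W)
hsv=cv2.cvtColor(p["img"],cv2.COLOR_RGB2HSV);H,S,V=[hsv[...,i].astype(int) for i in range(3)]
b=(H>100)&(H<125)&(S>90)
for v in (170,190):
    u=np.where(b[v])[0];print([L(ray(p,T,(x,v),68)).round(1)[:2] for x in (u.min(),u.max())])
v=np.where(b[:,284])[0];v=v[v>100];print("front",L(ray(p,T,(284,v.min()),68)).round(1),"z",np.median(W[b&(abs(W[...,2]-68)<8)][:,2]))
k=(H>15)&(H<36)&(S>110)&(abs(Q[...,2]-151)<5);print("bar top tool z / world z",np.median(Q[k][:,2]),np.median(W[k][:,2]))
s=read_state();print(s["contact_force"],s["grasp_force"],s["position"])
E
```

```text
[array([ 43.4, -29.7]), array([43.4, 30.4])]
[array([ 32. , -29.6]), array([32. , 30.8])]
front [4.870e+01 1.000e-01 2.044e+02] z 68.95251528472781
bar top tool z / world z 150.58700727740634 121.7165940528373
[-3.25945453  0.53987936 14.23939507] 61.84023141860962 [629.13094204  18.5962705  272.31597488]
```

```bash
python3 -c "from bench import job_done; print(job_done())"
```

```text
the job is handed in; nothing more can be done
None
```

The job is handed in, though `job_done()` returned no verdict. By my last measurements the cover lies flat and centred on the unit, and the knob is fully on the D-shaft, held against the hard stop at about 14 N; the clock read about 15 s.

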